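# Grade the caster balls on the tipping sorter

### The arm

A 6-joint arm with a two-finger parallel gripper is mounted at the origin on a cart in front of the work surface, level with it; the furniture and walls round the work are solid. World frame = base frame: x ahead of the robot, y to its left, z up, the work surface at z = 0. Lengths are in m, angles in rad, forces in N, time in s.
With the tool pointing down it reaches from about 0.35 to 0.775 m from the base axis. Payload 7.3 kg.
Tool frame: the origin (TCP) lies midway between the tips of the shut fingers; the grasp point (between the pads) lies 19 mm behind it; z points along the fingers, y is the line along which they close (so a half turn about z gives the same grasp; the last joint's range is limited). The gripper opens to 92 mm and grips with 3 to 60 N. Pads are 19 mm wide; open, the fingers measure 130 mm over their backs; the gripper's body (75 mm by 190 mm) begins 47 mm behind the grasp point.
Start: joints at [1.156, 0.342, 1.524, -0, 1.275, -0.146], TCP at [0.139, 0.506, 0.227] pointing down, gripper open.
Joint ranges: [-2.53, 2.53], [-0.77, 2.02], [0.04, 2.7], [-1, 4.14], [0.28, 2.66], [-3.11, 3.11]. Speed limits (rad/s): [2.57, 2.57, 3.14, 3.14, 3.14, 3.14].

### API

Orientations are given as a 3x3 rotation matrix whose columns are the frame's x, y, z axes.
In Python, from workcell import telemetry, optics, ticket, finder gives the robot as it stands. The module is installed in compiled form; this text tells all that it offers.
- The arm moves only by the tool servo_tool, never from a script. Its argument "rows" is a list of rows, each a list of 7 numbers: the shift along the tool's x, y, z each as a share of 0.5 m, from -1 to 1, then the turn, a rotation vector about the tool's x, y, z each as a share of pi rad, from -1 to 1, then the gripper's target within -1 to 1 (shut at 1, half-way at 0, fully open at -1). A call has exactly 8 rows; each row is the pose to reach, as a shift and turn from the pose commanded when the call began, along the tool's axes at that moment, turning the shorter way round; what a row does not reach only later rows make up. A row lasts 1/8 s, in which the tool goes at most 62.5 mm and 10.7 degrees, less where a joint would pass 70% of its speed; a pose out of reach is approached as far as the arm can. A call with a number of a shift or a turn outside -1 to 1 is refused whole. A call with a gripper value outside its range is refused whole. The fingers move at their own pace and stop on an object; "grip_force" is the grip in N (left out, the last holds). Time passes only in rows, so rows that repeat a pose let the fingers close, or fill a call up. It gives the time, the measured TCP pose, the force, the opening and the grip force at its end, in the units of the state.
- telemetry.read_state(): the state, without advancing time (a new reading comes with each control period).
- optics.capture(name): name is "side" or "top"; returns a dict with "color" (400x640x3 uint8, blue, green, red), "fovy" (degrees; the focal length in pixels is half the picture's height over the tangent of half this angle, whatever the lens; pixels are square), "cx", "cy" (the principal point, pixels), "view" (4x4, takes a point from world to camera coordinates). Camera axes: x right, y down, z forward; pixel columns grow to the right and rows downward; lengths in m; the calibration is good to about 2 mm. A picture is of the moment at which its call begins. There is no depth.
- ticket.finish_job(): hands the job in; it is judged then, once.
Trained networks look in a picture, given as the dict that the camera call returned (one of the last four; its "shot" number tells which), for a name from the list of things; names that differ only in an ending like _2 or _b are one class to them, and where a whole thing is asked for, a point or a joint stands for the part that bears it (a point fixed in the world has none). Each returns a list of dicts, best first, with "score" (0 to 1); they miss things now and then, are a little off and sometimes report something else, mostly with a low value. They report only what shows in the picture. A call takes as long as a camera call. They do not tell look-alikes from the thing itself.
- finder.trace(picture, query): "region" (400x640 bool, what is visible of it) and "xy" ([column, row] in pixels, amid what is visible of it).
- finder.place_of(picture, query): "xy" ([column, row] in pixels: a listed point, or the origin of a listed thing).
The state is a dict: "t": time; "joint_positions": joint angles; "qvel": joint speeds; "effort": joint torques, N m; "eef_pos": TCP position; "orientation": TCP orientation; "wrist_force": force on the tool from outside, world axes, zero at the start; "ft_torque": the same for the moment, N m; "gripper_width": opening from 0.0 (shut) to 1.0 (fully open); "grip_force": force on a finger pad.
Only numpy, scipy, OpenCV 4.12 (cv2) and the standard library are available. Lean on these libraries where they do the work, as an engineer would, in place of code of your own. Each camera call takes 0.05 s, during which the arm holds its last target. There are 200 camera calls.

### The job

Take the large caster ball from its little ring stand and put it in the sorter's tipping tray with the two small balls. Then lift the tray by its handle bar so that all three roll down the board, the large one into the narrow lane and the small ones under the bar into the wide lane, and lower the tray back to its rest and let go.

Things in the scene. Friction and masses are not known exactly. Their poses are not given: they have to be found in the camera images.
- large_center (a point): Centre of the large loose plain pale grey metal caster ball, 36 mm across, 50 g. At the start it sits on the ring stand, its centre about 34 mm above the table. Its axes mean nothing (it rolls).
- large: The same large ball, 36 mm across. This origin is a point on its surface that turns with it: use large_center instead.
- stand: Fixed upright grey ring, 30 mm outside diameter, 20 mm high, on the table: the large ball's stand, narrower than the ball. Origin: centre of its underside. A black tape roll (57 mm wide, 19 mm high) and a lugged wheel (43 mm wide, 17 mm high) lie on the table in the same row as bystanders.
- small_a_center (a point): Centre of one small loose plain pale grey metal ball, 16 mm across, 17 g; lies in the tray at the start, near its rear wall.
- small_b_center (a point): Centre of the other small ball, the same as the first.
- small_a: The first small ball; the origin is a point on its surface: use its centre point.
- small_b: The second small ball; the origin is a point on its surface: use its centre point.
- sorter: Wooden ball sorter, fixed to the table. Origin: on the table plane straight below the tray's hinge axis; x down the board's fall line (away from the tray), y left, z up. The board slopes 14 degrees from x = 0 (62 mm high) to x = 190 mm (15 mm high), y = -113 to +45 mm, walls 30 mm high. Balls enter at y = -45 to +45 mm. A slanting aluminium bar, 21 mm clear of it, leads the large ball right.
- tray (a joint): Hinge of the sorter's aluminium tipping tray, rad: 0 = down on its rest, grows as its rear is lifted, stop at 1.0. Its axis is the sorter's y direction, 62 mm above the sorter's origin. At 0.5 or more the balls roll out over the open front edge within about a second; 0.65 is plenty. It falls back by its own weight (0.2 kg).
- tray_handle (a point): Middle of the tray's black handle bar: 12 mm thick, 74 mm long along the sorter's y, carried by thin steel arms at its ends. Tray down: 125 mm above the table, 125 mm behind the hinge axis and 63 mm above it. Moves on an arc of radius 140 mm about that axis (up and towards the board); the bar may turn between the fingers. 25 mm free in front of, behind and below it.
- tray_middle (a point): Middle of the tray's floor, about 64 mm above the table when down. Inside, the tray is 92 mm along x and 92 mm wide; walls 20 mm high at the sides and rear, 4 mm or less thick, open at the front (+x of the sorter). The floor falls 6 degrees to the rear, so that balls stay in until it is tipped.
- large_lane (a point): A point near the end wall in the large ball's lane: the narrow lane, 52 mm wide, at the board's lower right (sorter x = 140 to 190, y = -113 to -61 mm).
- small_lane (a point): A point near the end wall in the small balls' lane: the wide lane, 100 mm wide, at the board's lower left, beyond the sizing bar (sorter x = 140 to 190, y = -55 to +45 mm).
Mind the look-alikes: they are no part of the job. Leave any black or blue look-alike of the large alone.

How it is judged:
By the outcome, as a careful person would: the job done as asked, in the order asked, and still so for the second after the job is handed in, with the robot touching nothing.
It also fails if it takes over 58 s, if anything falls off the work surface, if the arm or the gripper's body presses on something with over 40 N, if the wrist force passes 120 N, or if a joint passes its speed limit or range.

## Working session

There is one attempt and no reset: what is moved stays moved. The work goes in short steps, Python scripts to look and compute and a tool call to move; the robot and the scene stay as the last step left them, time stands still between calls to the robot, and variables do not carry over. Pictures are saved under pics/ and viewed, at most 10 in all, crops included, and the job is handed in when it is done.

Besides the shell and the picture viewer there is one more tool, called by a JSON object that holds its "name" and its "arguments", one argument or row to a line. servo_tool: Moves the arm, as the interface text tells. Its arguments: {"type":"object","properties":{"rows":{"type":"array","items":{"type":"array","items":{"type":"number"}}},"grip_force":{"type":"number"}},"required":["rows"]}

```bash
mkdir -p pics; cat > h.py <<'E'
import numpy as np, cv2
from workcell import telemetry, optics, ticket, finder
def K(p):
    f=200/np.tan(np.radians(p['fovy'])/2); return f,p['cx'],p['cy']
def ray(p,xy):
    f,cx,cy=K(p); V=np.array(p['view']); R=V[:3,:3]; o=-R.T@V[:3,3]
    d=R.T@np.array([(xy[0]-cx)/f,(xy[1]-cy)/f,1]); return o,d/np.linalg.norm(d)
def at_z(p,xy,z):
    o,d=ray(p,xy); return o+d*(z-o[2])/d[2]
def tri(obs):
    A=np.zeros((3,3));b=np.zeros(3);r=[ray(*q) for q in obs]
    for o,d in r: P=np.eye(3)-np.outer(d,d);A+=P;b+=P@o
    x=np.linalg.solve(A,b); return x,[float(np.linalg.norm(np.cross(x-o,d))) for o,d in r]
def proj(p,X):
    f,cx,cy=K(p);c=(np.array(p['view'])@np.append(X,1))[:3];return c[:2]/c[2]*f+[cx,cy]
E
python3 - <<'E'
from h import *
np.set_printoptions(precision=4,suppress=True)
s=optics.capture('side');t=optics.capture('top')
for n,p in(('side',s),('top',t)):
    cv2.imwrite(f'pics/{n}0.png',p['color']); print(n,p['fovy'],ray(p,(320,200)))
for q in['large_center','stand','small_a_center','sorter','tray_handle','tray_middle','large_lane','small_lane']:
    for n,p in(('side',s),('top',t)):
        print(q,n,[(np.round(d['xy'],1).tolist(),round(float(d['score']),2)) for d in finder.place_of(p,q)[:4]])
st=telemetry.read_state();print(st['t'],st['eef_pos'],st['orientation'],st['gripper_width'])
E
```

```text
side 51.85621480579672 (array([0.4406, 0.9149, 0.4144]), array([ 0.1278, -0.9175, -0.3767]))
top 54.83848443995251 (array([0.4567, 0.1175, 0.9541]), array([ 0.1281, -0.0226, -0.9915]))
large_center side [([238.8, 255.7], 0.67), ([323.5, 256.6], 0.62), ([306.8, 247.8], 0.54), ([243.0, 216.6], 0.32)]
large_center top [([273.1, 201.7], 0.73), ([275.5, 296.8], 0.73), ([264.0, 152.0], 0.73), ([251.3, 220.5], 0.52)]
stand side [([326.3, 271.3], 0.75)]
stand top []
small_a_center side [([356.9, 207.9], 0.42)]
small_a_center top [([314.6, 238.9], 0.4)]
sorter side [([319.3, 231.8], 0.82), ([264.3, 201.9], 0.6)]
sorter top [([322.5, 210.2], 0.77), ([316.4, 242.7], 0.64)]
tray_handle side [([374.6, 184.9], 0.97)]
tray_handle top [([317.6, 260.1], 0.92)]
tray_middle side [([339.3, 203.3], 0.83)]
tray_middle top [([320.9, 226.2], 0.77)]
large_lane side [([263.2, 199.0], 0.77), ([320.3, 227.7], 0.34)]
large_lane top [([367.7, 143.4], 0.86)]
small_lane side [([244.2, 213.4], 0.56)]
small_lane top []
0.9 [0.1394 0.5062 0.2267] [[-0.9641  0.2656  0.    ]
 [ 0.2656  0.9641  0.0001]
 [-0.      0.0001 -1.    ]] 1.0004279536638443
```

View pics/side0.png

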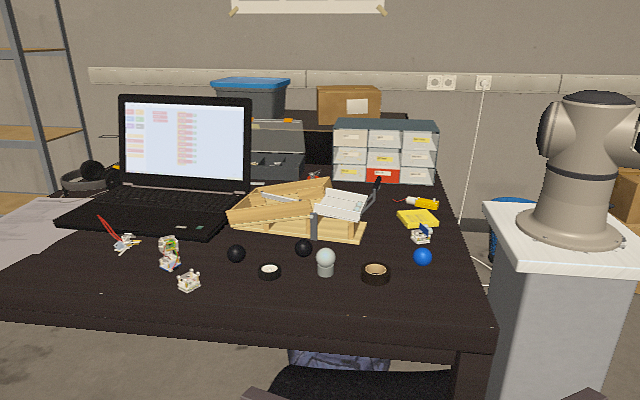

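View pics/top0.png

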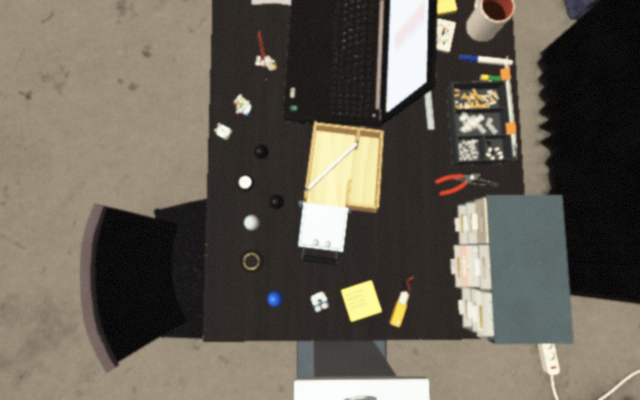

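The side view shows the grey ball on its stand at (325,257). In the top view it is at (251,222). The handle is at side (375,185) and top (318,258), and the two small balls are at top (315,243) and (327,244). The tray is behind the board, towards the robot.

```bash
python3 - <<'E'
from h import *
np.set_printoptions(precision=4,suppress=True)
s=optics.capture('side');t=optics.capture('top')
def near(p,q,xy,m):
    f=(finder.trace if m else finder.place_of)(p,q)
    L=[d for d in f if np.hypot(*(np.array(d['xy'])-xy))<14]
    return L[0] if L else None
for q,a,b in[('large_center',(325,257),(251,222)),('tray_handle',(375,185),(318,258)),('tray_middle',(339,203),(321,226)),('small_a_center',(357,208),(315,243))]:
    for m in(0,1):
        A=near(s,q,a,m);B=near(t,q,b,m)
        if A and B: print(q,m,A['xy'],B['xy'],tri([(s,A['xy']),(t,B['xy'])]))
        else: print(q,m,A and A['xy'],B and B['xy'])
# yaw: tray/handle and sorter masks in top
for q in('tray','tray_handle','sorter'):
    for d in finder.trace(t,q)[:2]:
        r=d['region'].astype(np.uint8);c=max(cv2.findContours(r,0,2)[0],key=cv2.contourArea)
        z={'sorter':.07,'tray':.1,'tray_handle':.1}[q]
        bx=cv2.boxPoints(cv2.minAreaRect(c));print(q,d['score'],r.sum());print(np.array([at_z(t,x,z) for x in bx]))
print(at_z(t,(251,222),.034),at_z(s,(325.5,257),.034),at_z(t,(318,258),.125),at_z(s,(375,185),.125))
im=cv2.resize(t['color'][110:280,220:400],None,fx=4,fy=3.5*4/3.5,interpolation=cv2.INTER_CUBIC)[:600]
cv2.imwrite('pics/topc.png',cv2.resize(t['color'][120:270,230:390],None,fx=4,fy=4,interpolation=cv2.INTER_CUBIC))
cv2.imwrite('pics/sidec.png',cv2.resize(s['color'][170:290,220:400],None,fx=4,fy=4,interpolation=cv2.INTER_CUBIC))
E
```

```text
large_center 0 [320.6, 256.4] [252.4, 222.2] (array([0.5268, 0.2586, 0.0328]), [0.00408121317988724, 0.00408121317988695])
large_center 1 [326.3, 255.8] [251.6, 220.3] (array([0.5237, 0.2594, 0.0357]), [0.0034046606248198216, 0.003404660624819751])
tray_handle 0 [376.4, 183.7] [322.0, 262.4] (array([0.4326, 0.095 , 0.1215]), [0.002811662565597887, 0.0028116625655978914])
tray_handle 1 None None
tray_middle 0 [340.6, 207.3] [324.2, 223.2] (array([0.514 , 0.0875, 0.0601]), [0.003778517146283255, 0.0037785171462833456])
tray_middle 1 [343.1, 203.7] [321.7, 228.8] (array([0.5043, 0.0939, 0.0715]), [0.00010942291844299947, 0.0001094229184429946])
small_a_center 0 [355.6, 208.0] [314.3, 240.3] (array([0.4772, 0.1109, 0.0703]), [0.0008742544111145659, 0.0008742544111146323])
small_a_center 1 None None
tray 0.84 2126
[[0.4359 0.1512 0.1   ]
 [0.562  0.1362 0.1   ]
 [0.5497 0.0367 0.1   ]
 [0.4238 0.0535 0.1   ]]
tray_handle 0.55 2125
[[0.4358 0.1501 0.1   ]
 [0.5619 0.1344 0.1   ]
 [0.5492 0.0362 0.1   ]
 [0.4233 0.0536 0.1   ]]
sorter 0.77 7935
[[ 0.4363  0.1593  0.07  ]
 [ 0.759   0.1203  0.07  ]
 [ 0.7359 -0.0635  0.07  ]
 [ 0.4139 -0.0168  0.07  ]]
[0.5231 0.2613 0.034 ] [0.5215 0.2614 0.034 ] [0.4392 0.1036 0.125 ] [0.4382 0.1134 0.125 ]
```

View pics/topc.png

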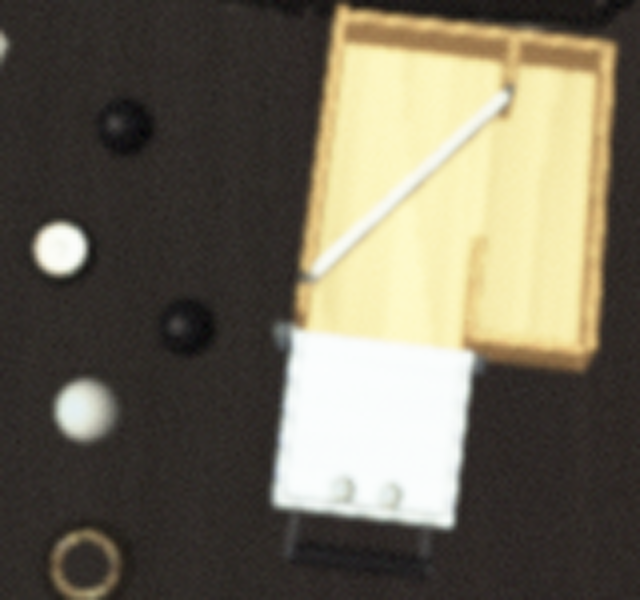

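The top crop shows the tray and its handle bar (centre about (320,260) in the full picture). The two small balls are at the rear wall. A black look-alike ball is ahead and to the right of the grey one, so I'll close along about 20° from world x.

```bash
cat >> h.py <<'E'
from scipy.spatial.transform import Rotation as Ro
def plan(X,yaw):
    s=telemetry.read_state();R=np.array(s['orientation']);a=np.radians(yaw)
    y=np.array([np.cos(a),np.sin(a),0]);z=np.array([0,0,-1.]);T=np.c_[np.cross(y,z),y,z]
    sh=R.T@(np.array(X)-s['eef_pos'])/.5; rv=Ro.from_matrix(R.T@T).as_rotvec()/np.pi
    print(round(s['t'],2),'rows',np.round(sh,4),np.round(rv,4))
E
python3 - <<'E'
from h import *
plan([.522,.261,.10],20)
E
```

```text
1.95 rows [-0.8679 -0.2695  0.2534] [ 0.     -0.      0.3033]
```

{"name": "servo_tool", "arguments": {
  "rows": [
    [-0.868,-0.27,0.1,0,0,0.303,-0.3],
    [-0.868,-0.27,0.1,0,0,0.303,-0.3],
    [-0.868,-0.27,0.1,0,0,0.303,-0.3],
    [-0.868,-0.27,0.1,0,0,0.303,-0.3],
    [-0.868,-0.27,0.253,0,0,0.303,-0.3],
    [-0.868,-0.27,0.253,0,0,0.303,-0.3],
    [-0.868,-0.27,0.253,0,0,0.303,-0.3],
    [-0.868,-0.27,0.253,0,0,0.303,-0.3]
  ]
}}

```text
t: 2.95
eef_pos: [0.5236, 0.2588, 0.0988]
orientation: [[-0.341, 0.94, -0.001], [0.94, 0.341, -0.0], [-0.0, -0.001, -1.0]]
wrist_force: [-0.7, -0.1, 0.7]
gripper_width: 0.651
grip_force: 0.0
```

```bash
python3 - <<'E'
from h import *
s=optics.capture('side');t=optics.capture('top')
st=telemetry.read_state();print(st['eef_pos'],st['gripper_width'])
print(proj(s,st['eef_pos']),proj(t,st['eef_pos']))
a=cv2.resize(s['color'][150:300,240:440],None,fx=4,fy=4,interpolation=cv2.INTER_CUBIC)
cv2.imwrite('pics/s1.png',a)
plan([.522,.261,.02],20)
E
```

```text
[0.5239238  0.25792863 0.0977944 ] 0.6488113824674122
[324.55055957 224.62305595] [248.0658375 219.5807257]
3.05 rows [ 0.0072 -0.0012  0.1556] [-0.0008  0.0002 -0.001 ]
```

View pics/s1.png

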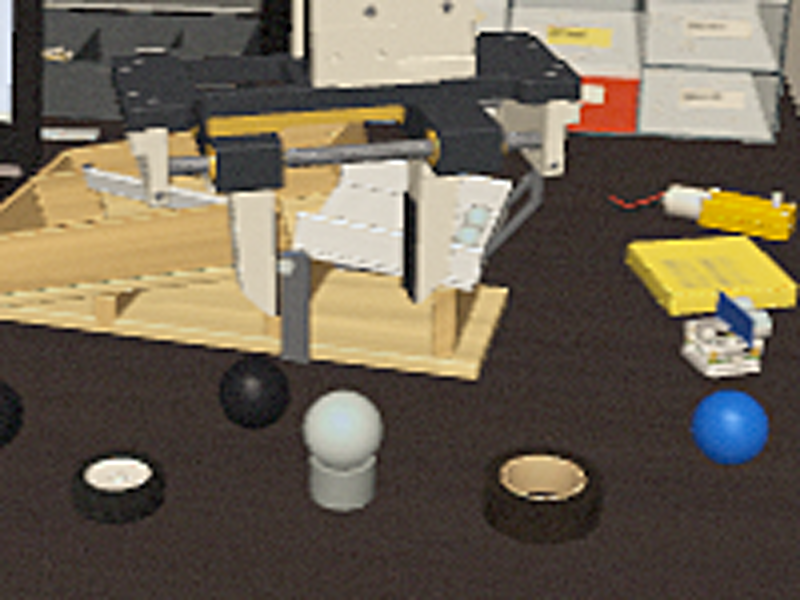

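The fingers straddle the ball: the gap is centred at crop column 340 and the ball is at (342,430). I'll descend and grip.

{"name": "servo_tool", "arguments": {
  "rows": [
    [0,0,0.04,0,0,0,-0.3],
    [0.003,0,0.08,0,0,0,-0.3],
    [0.004,0,0.12,0,0,0,-0.3],
    [0.004,0,0.156,0,0,0,-0.3],
    [0.004,0,0.156,0,0,0,-0.3],
    [0.004,0,0.156,0,0,0,0.6],
    [0.004,0,0.156,0,0,0,0.6],
    [0.004,0,0.156,0,0,0,0.6]
  ],
  "grip_force": 12
}}

```text
t: 4.05
eef_pos: [0.5217, 0.2628, 0.0229]
orientation: [[-0.343, 0.939, 0.001], [0.939, 0.343, 0.0], [0.0, 0.001, -1.0]]
wrist_force: [0.2, 0.6, 1.2]
gripper_width: 0.382
grip_force: 12.0
```

{"name": "servo_tool", "arguments": {
  "rows": [
    [0,0,0,0,0,0,0.6],
    [0,0,0,0,0,0,0.6],
    [0,0,-0.05,0,0,0,0.6],
    [0,0,-0.1,0,0,0,0.6],
    [0,0,-0.16,0,0,0,0.6],
    [0,0,-0.22,0,0,0,0.6],
    [0,0,-0.28,0,0,0,0.6],
    [0,0,-0.28,0,0,0,0.6]
  ]
}}

```text
t: 5.05
eef_pos: [0.5224, 0.263, 0.1643]
orientation: [[-0.343, 0.939, 0.004], [0.939, 0.343, 0.002], [-0.0, 0.005, -1.0]]
wrist_force: [-0.6, 1.0, -0.2]
gripper_width: 0.382
grip_force: 12.0
```

```bash
python3 - <<'E'
from h import *
np.set_printoptions(precision=4,suppress=True)
t=optics.capture('top');s=optics.capture('side')
c=lambda x,y:(230+x/4,120+y/4)
for n,x,z in(('tray',(372,428),.078),('hinL',(286,335),.064),('hinR',(480,362),.064),('ba',(343,489),.068),('bb',(390,494),.068),('h',(361,561),.125),('hl',(292,552),.125),('hr',(430,570),.125)):print(n,at_z(t,c(*x),z))
for d in finder.place_of(t,'large_center')[:5]: print(d['xy'],d['score'],at_z(t,d['xy'],.17))
sc=lambda x,y:(240+x/4,150+y/4)
print('sideballs',at_z(s,sc(478,215),.066),at_z(s,sc(467,235),.066))
H=np.array([.4365,.1000]);ax=np.array([.9925,-.122]);print('mid from handle',H+ax*.078)
plan([.512,.092,.16],43)
E
```

```text
tray [0.508  0.0911 0.078 ]
hinL [0.563  0.1403 0.064 ]
hinR [0.5469 0.0276 0.064 ]
ba [0.4737 0.1076 0.068 ]
bb [0.4707 0.0807 0.068 ]
h [0.4344 0.0988 0.125 ]
hl [0.4394 0.1355 0.125 ]
hr [0.4295 0.0621 0.125 ]
[262.7, 152.0] 0.54 [0.6588 0.2181 0.17  ]
[273.9, 199.6] 0.52 [0.5591 0.194  0.17  ]
[274.7, 297.4] 0.46 [0.363  0.1908 0.17  ]
sideballs [0.4697 0.076  0.066 ] [0.4741 0.1047 0.066 ]
mid from handle [0.5139 0.0905]
5.2 rows [-0.3142 -0.1329  0.0019] [-0.0007 -0.0002 -0.1275]
```

{"name": "servo_tool", "arguments": {
  "rows": [
    [-0.08,-0.03,0,0,0,-0.128,0.6],
    [-0.18,-0.07,0,0,0,-0.128,0.6],
    [-0.26,-0.1,0,0,0,-0.128,0.6],
    [-0.324,-0.124,0,0,0,-0.128,0.6],
    [-0.324,-0.124,0,0,0,-0.128,0.6],
    [-0.324,-0.124,0.05,0,0,-0.128,0.6],
    [-0.324,-0.124,0.08,0,0,-0.128,0.6],
    [-0.324,-0.124,0.08,0,0,-0.128,0.6]
  ]
}}

```text
t: 6.2
eef_pos: [0.5175, 0.0899, 0.1206]
orientation: [[-0.684, 0.73, -0.004], [0.73, 0.684, 0.0], [0.003, -0.003, -1.0]]
wrist_force: [-0.9, -0.1, -0.6]
gripper_width: 0.383
grip_force: 12.0
```

```bash
python3 - <<'E'
from h import *
s=optics.capture('side')
st=telemetry.read_state();print(st['eef_pos'],st['gripper_width'],st['wrist_force'])
cv2.imwrite('pics/s2.png',cv2.resize(s['color'][120:270,240:440],None,fx=4,fy=4,interpolation=cv2.INTER_CUBIC))
plan([.518,.089,.076],43)
E
```

```text
[0.51824532 0.08975362 0.12159772] 0.3815410251500465 [ 0.33141642  0.03544113 -0.47588079]
6.25 rows [-0.0009 -0.0013  0.0912] [-0.0004 -0.0004  0.0008]
```

View pics/s2.png

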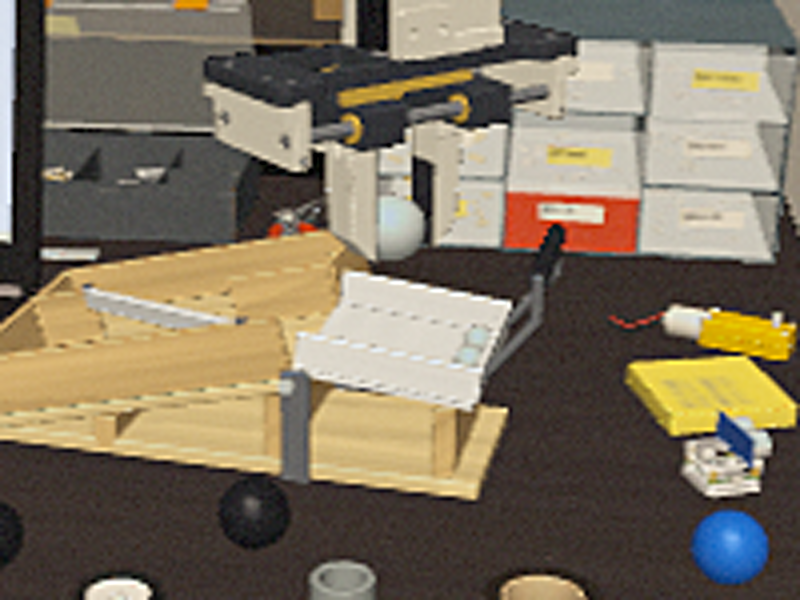

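The large ball is held over the tray at crop (400,228), and the small balls are at the rear wall (470,345). I'll lower it and release.

{"name": "servo_tool", "arguments": {
  "rows": [
    [0,-0.001,0.04,0,0,0,0.6],
    [0,-0.001,0.075,0,0,0,0.6],
    [0,-0.001,0.095,0,0,0,0.6],
    [0,-0.001,0.095,0,0,0,0.6],
    [0,-0.001,0.095,0,0,0,0.6],
    [0,-0.001,0.095,0,0,0,0.02],
    [0,-0.001,0.095,0,0,0,-0.03],
    [0,-0.001,0.095,0,0,0,-0.06]
  ]
}}

```text
t: 7.25
eef_pos: [0.5184, 0.0889, 0.075]
orientation: [[-0.683, 0.73, 0.001], [0.73, 0.683, 0.0], [-0.0, 0.0, -1.0]]
wrist_force: [0.0, 0.4, -0.0]
gripper_width: 0.526
grip_force: 0.0
```

{"name": "servo_tool", "arguments": {
  "rows": [
    [0,0,0,0,0,0,-0.06],
    [0,0,-0.03,0,0,0,-0.06],
    [0,0,-0.06,0,0,0,-0.06],
    [0,0,-0.1,0,0,0,-0.06],
    [0,0,-0.16,0,0,0,-0.06],
    [0,0,-0.22,0,0,0,0.5],
    [0,0,-0.24,0,0,0,0.54],
    [0,0,-0.24,0,0,0,0.54]
  ]
}}

```text
t: 8.25
eef_pos: [0.5184, 0.0889, 0.1953]
orientation: [[-0.683, 0.73, 0.001], [0.73, 0.683, 0.0], [-0.001, 0.001, -1.0]]
wrist_force: [-0.1, -0.3, 0.2]
gripper_width: 0.263
grip_force: 0.0
```

```bash
python3 - <<'E'
from h import *
s=optics.capture('side')
st=telemetry.read_state();print(st['eef_pos'],st['gripper_width'],st['wrist_force'])
cv2.imwrite('pics/s3.png',cv2.resize(s['color'][120:270,240:440],None,fx=4,fy=4,interpolation=cv2.INTER_CUBIC))
plan([.435,.099,.19],-7.5)
E
```

```text
[0.51792642 0.08885662 0.19436912] 0.24442115835926453 [-0.399111    0.43035792 -0.21957658]
8.3 rows [ 0.1281 -0.1072  0.0088] [-1.000e-04 -1.000e-04  2.811e-01]
```

View pics/s3.png

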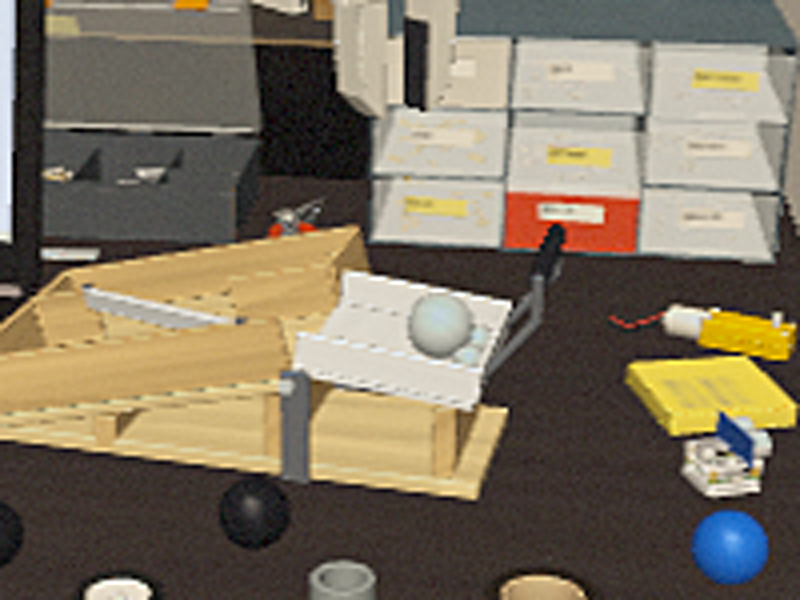

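The large ball rests in the tray at crop (440,325) against the small balls. Next is the handle.

{"name": "servo_tool", "arguments": {
  "rows": [
    [0.04,-0.03,0,0,0,0.281,0.36],
    [0.08,-0.07,0,0,0,0.281,0.36],
    [0.128,-0.108,0,0,0,0.281,0.36],
    [0.128,-0.108,0,0,0,0.281,0.36],
    [0.128,-0.108,0,0,0,0.281,0.36],
    [0.128,-0.108,0.02,0,0,0.281,0.36],
    [0.128,-0.108,0.06,0,0,0.281,0.36],
    [0.128,-0.108,0.08,0,0,0.281,0.36]
  ]
}}

```text
t: 9.3
eef_pos: [0.434, 0.0986, 0.1527]
orientation: [[0.128, 0.992, -0.003], [0.992, -0.128, -0.0], [-0.001, -0.003, -1.0]]
wrist_force: [-0.1, -0.1, -0.8]
gripper_width: 0.32
grip_force: 0.0
```

```bash
python3 - <<'E'
from h import *
s=optics.capture('side')
st=telemetry.read_state();print(st['eef_pos'],st['gripper_width'],st['wrist_force'])
print(at_z(s,(377.7,183.75),.125), proj(s,st['eef_pos']))
cv2.imwrite('pics/s4.png',cv2.resize(s['color'][120:240,300:460],None,fx=5,fy=5,interpolation=cv2.INTER_CUBIC))
plan([.434,.099,.107],-7.5)
E
```

```text
[0.43369536 0.09857635 0.15211095] 0.32144186475379055 [-0.73431683 -0.32749903 -1.38261302]
[0.43275893 0.10504522 0.125     ] [377.96341991 170.29042451]
9.35 rows [0.001  0.0009 0.0902] [-0.0014  0.0002  0.0007]
```

View pics/s4.png

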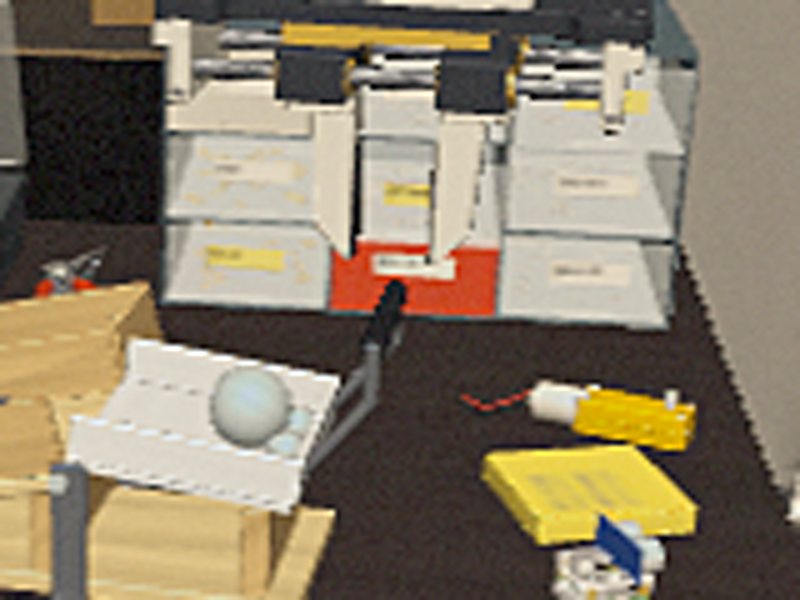

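The fingertips at crop columns 350 and 435 straddle the bar at (388,315). I'll descend and grip.

{"name": "servo_tool", "arguments": {
  "rows": [
    [0,0,0.03,0,0,0,0.36],
    [0,0,0.06,0,0,0,0.36],
    [0,0,0.09,0,0,0,0.36],
    [0,0,0.09,0,0,0,0.36],
    [0,0,0.09,0,0,0,1],
    [0,0,0.09,0,0,0,1],
    [0,0,0.09,0,0,0,1],
    [0,0,0.09,0,0,0,1]
  ],
  "grip_force": 15
}}

```text
t: 10.35
eef_pos: [0.4351, 0.0988, 0.1102]
orientation: [[0.13, 0.992, 0.001], [0.992, -0.13, 0.0], [0.0, 0.0, -1.0]]
wrist_force: [-2.6, -0.2, 5.8]
gripper_width: 0.125
grip_force: 15.0
```

{"name": "servo_tool", "arguments": {
  "rows": [
    [0,0.007,-0.012,0,0,0,1],
    [0,0.014,-0.024,0,0,0,1],
    [0,0.022,-0.036,0,0,0,1],
    [0,0.03,-0.047,0,0,0,1],
    [0,0.039,-0.058,0,0,0,1],
    [0,0.048,-0.068,0,0,0,1],
    [0,0.058,-0.078,0,0,0,1],
    [0,0.069,-0.087,0,0,0,1]
  ]
}}

```text
t: 11.35
eef_pos: [0.4671, 0.0947, 0.1539]
orientation: [[0.13, 0.991, -0.005], [0.992, -0.13, 0.001], [0.0, -0.005, -1.0]]
wrist_force: [-12.6, 2.7, 11.3]
gripper_width: 0.122
grip_force: 15.0
```

{"name": "servo_tool", "arguments": {
  "rows": [
    [0,0.011,-0.009,0,0,0,1],
    [0,0.022,-0.017,0,0,0,1],
    [0,0.034,-0.025,0,0,0,1],
    [0,0.046,-0.032,0,0,0,1],
    [0,0.058,-0.039,0,0,0,1],
    [0,0.058,-0.039,0,0,0,1],
    [0,0.058,-0.039,0,0,0,1],
    [0,0.058,-0.039,0,0,0,1]
  ]
}}

```text
t: 12.35
eef_pos: [0.4983, 0.0906, 0.1737]
orientation: [[0.13, 0.991, 0.001], [0.991, -0.13, 0.0], [0.001, 0.001, -1.0]]
wrist_force: [-4.6, 2.3, 7.0]
gripper_width: 0.125
grip_force: 15.0
```

{"name": "servo_tool", "arguments": {
  "rows": [
    [0,0,0,0,0,0,1],
    [0,0,0,0,0,0,1],
    [0,0,0,0,0,0,1],
    [0,0,0,0,0,0,1],
    [0,0,0,0,0,0,1],
    [0,0,0,0,0,0,1],
    [0,0,0,0,0,0,1],
    [0,0,0,0,0,0,1]
  ]
}}

```text
t: 13.35
eef_pos: [0.4982, 0.0906, 0.1737]
orientation: [[0.13, 0.991, 0.001], [0.991, -0.13, 0.0], [0.001, 0.001, -1.0]]
wrist_force: [-4.2, 2.1, 6.9]
gripper_width: 0.122
grip_force: 15.0
```

```bash
python3 - <<'E'
from h import *
s=optics.capture('side');t=optics.capture('top')
A=cv2.resize(s['color'][130:250,210:420],(800,457),interpolation=cv2.INTER_CUBIC)[:,:]
B=cv2.resize(t['color'][110:280,280:400],(424,600),interpolation=cv2.INTER_CUBIC)
A=cv2.resize(s['color'][150:250,215:310],(376,396),interpolation=cv2.INTER_CUBIC)
C=np.zeros((600,800,3),np.uint8);C[:,:424]=B;C[:396,424:]=A
cv2.imwrite('pics/c5.png',C)
E
```

```text
(no output)
```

View pics/c5.png

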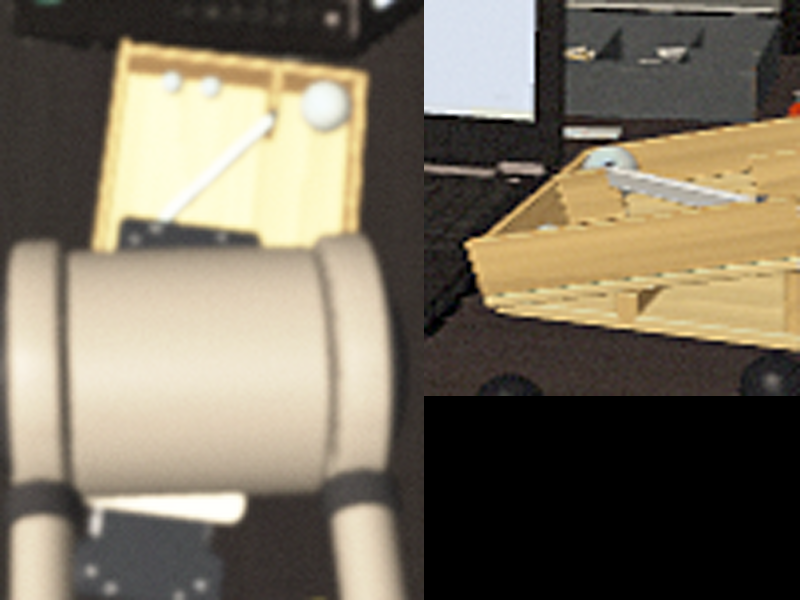

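All three are sorted: the small balls are at (172,82) and (210,87) in the wide lane, and the large ball is at (325,105) in the narrow lane. I'll lower the tray along the arc.

{"name": "servo_tool", "arguments": {
  "rows": [
    [0,-0.012,0.007,0,0,0,1],
    [0,-0.024,0.014,0,0,0,1],
    [0,-0.036,0.022,0,0,0,1],
    [0,-0.047,0.03,0,0,0,1],
    [0,-0.058,0.039,0,0,0,1],
    [0,-0.069,0.048,0,0,0,1],
    [0,-0.079,0.058,0,0,0,1],
    [0,-0.088,0.068,0,0,0,1]
  ]
}}

```text
t: 14.45
eef_pos: [0.4546, 0.0961, 0.1384]
orientation: [[0.13, 0.991, 0.001], [0.991, -0.13, 0.0], [0.0, 0.001, -1.0]]
wrist_force: [-0.3, 0.1, 0.6]
gripper_width: 0.125
grip_force: 15.0
```

{"name": "servo_tool", "arguments": {
  "rows": [
    [0,-0.009,0.011,0,0,0,1],
    [0,-0.017,0.022,0,0,0,1],
    [0,-0.025,0.034,0,0,0,1],
    [0,-0.032,0.046,0,0,0,1],
    [0,-0.039,0.058,0,0,0,1],
    [0,-0.039,0.058,0,0,0,1],
    [0,-0.039,0.058,0,0,0,1],
    [0,-0.039,0.058,0,0,0,1]
  ]
}}

```text
t: 15.45
eef_pos: [0.4352, 0.0987, 0.1096]
orientation: [[0.13, 0.991, 0.0], [0.991, -0.13, 0.0], [0.0, 0.0, -1.0]]
wrist_force: [2.0, 0.8, -1.8]
gripper_width: 0.126
grip_force: 15.0
```

{"name": "servo_tool", "arguments": {
  "rows": [
    [0,0,0,0,0,0,0.36],
    [0,0,0,0,0,0,0.36],
    [0,0,0,0,0,0,0.36],
    [0,0,0,0,0,0,0.36],
    [0,0,-0.04,0,0,0,0.36],
    [0,0,-0.08,0,0,0,0.36],
    [0,0,-0.16,0,0,0,0.36],
    [0,0,-0.2,0,0,0,0.36]
  ]
}}

```text
t: 16.45
eef_pos: [0.4357, 0.0987, 0.2116]
orientation: [[0.13, 0.991, 0.002], [0.991, -0.13, 0.0], [0.001, 0.002, -1.0]]
wrist_force: [-1.4, 0.4, -0.1]
gripper_width: 0.32
grip_force: 0.0
```

{"name": "servo_tool", "arguments": {
  "rows": [
    [0.05,0,-0.05,0,0,0,0.36],
    [0.12,0,-0.1,0,0,0,0.36],
    [0.2,0,-0.1,0,0,0,0.36],
    [0.3,0,-0.1,0,0,0,0.36],
    [0.4,0,-0.1,0,0,0,0.36],
    [0.5,0,-0.1,0,0,0,0.36],
    [0.5,0,-0.1,0,0,0,0.36],
    [0.5,0,-0.1,0,0,0,0.36]
  ]
}}

```text
t: 17.45
eef_pos: [0.4674, 0.3463, 0.2593]
orientation: [[0.13, 0.992, -0.001], [0.992, -0.13, -0.001], [-0.001, -0.001, -1.0]]
wrist_force: [-1.2, 0.8, 0.3]
gripper_width: 0.321
grip_force: 0.0
```

```bash
python3 - <<'E'
from h import *
s=optics.capture('side');t=optics.capture('top')
B=cv2.resize(t['color'][110:280,280:400],(424,600),interpolation=cv2.INTER_CUBIC)
A=cv2.resize(s['color'][150:250,225:400],(376,215),interpolation=cv2.INTER_CUBIC)
C=np.zeros((600,800,3),np.uint8);C[:,:424]=B;C[:215,424:]=A
cv2.imwrite('pics/c6.png',C)
for d in finder.place_of(t,'tray_handle')[:1]: print(d['xy'],d['score'])
st=telemetry.read_state();print(st['t'],st['eef_pos'])
E
```

```text
[318.8, 259.8] 0.84
17.6 [0.4677476  0.34553285 0.25998106]
```

View pics/c6.png

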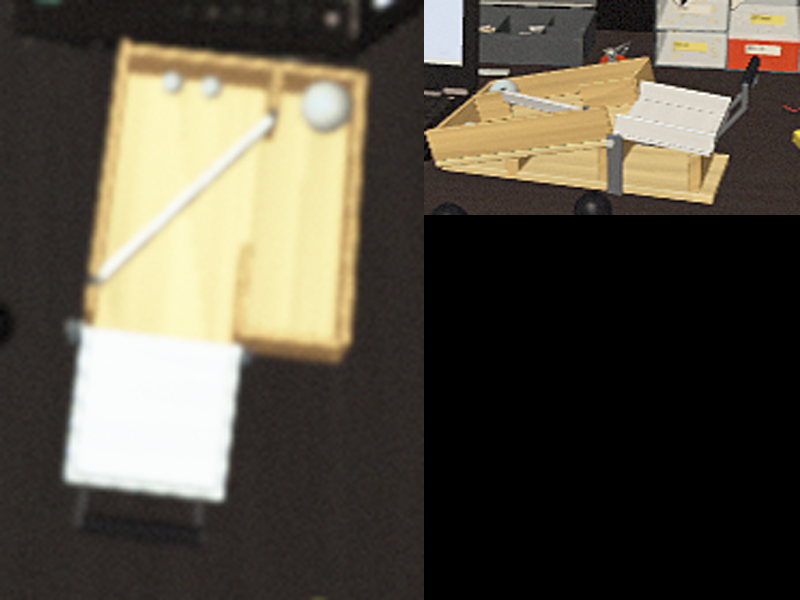

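The tray is empty and back on its rest. The large ball is in the narrow lane at (325,105), the small ones are in the wide lane at (172,82) and (210,87), and the robot is clear.

```bash
python3 -c "
from workcell import ticket; print(ticket.finish_job())"
```

```text
the job is handed in; nothing more can be done
None
```

I handed the job in at about 18 s: the last pictures show the large ball in the narrow lane, both small balls in the wide lane, and the tray back on its rest with the gripper clear.

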